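# Open the ratchet stop of a thali serving board

### The arm

A 6-joint arm with a two-finger parallel gripper is mounted at the origin on the work surface. World frame = base frame: x ahead of the robot, y to its left, z up, the work surface at z = 0. Lengths are in m, angles in rad, forces in N, time in s.
With the tool pointing down it reaches from about 0.4 to 0.825 m from the base axis. Payload 7 kg.
Tool frame: the origin (TCP) lies on the centre line of the jaws, within the pads' length; the fingertips stand tip_reach ahead of it and the grasp point (between the pads) is the TCP (tip_reach is the distance from the TCP to the fingertips, in m); z points along the fingers, y is the line along which they close (so a half turn about z gives the same grasp; the last joint's range is limited). The gripper opens to 88 mm and grips with 3 to 60 N. Pads are 19 mm wide; open, the fingers measure 130 mm over their backs; the gripper's body (78 mm by 193 mm) begins 47 mm behind the grasp point.
Start: joints at [1.63, 0.359, 0.012, 0, -1.224, -0.288], TCP at [0.153, 0.657, 0.246] pointing down, gripper open.
Joint ranges: [-3.07, 3.07], [-1.43, 2.12], [-1.02, 1.25], [-3.03, 1.67], [-3.05, -0], [-3.03, 3.03]. Speed limits (rad/s): [2.39, 2.39, 3.01, 3.14, 3.14, 3.14].

### API

Orientations are given as [roll, pitch, yaw] about the fixed x, y, z axes, in that order (R = Rz(yaw) Ry(pitch) Rx(roll)).
In Python, from station import get_state, grab_frame, calibration, job_done, find_in, mark_of, tip_reach gives the robot as it stands.
- The arm moves only by the shell command python3 -m handwheel 'ROWS' [OPENING] [FORCE]. ROWS is JSON, a list of rows, each an object with "delta_pos": the shift along the world's x, y, z in units of 30 mm (1.0 is 30 mm), a list of three; "dr": the turn, a rotation vector about the world's x, y, z in degrees, a list of three. In form: [{"delta_pos": [tx, ty, tz], "dr": [rx, ry, rz]}, ...]. A call has 1 to 10 rows; each row shifts and turns the commanded pose from where the row before left it; what a row does not reach is not made up. A row lasts 1/10 s, in which the tool goes at most 50 mm and 8.59 degrees, less where a joint would pass 70% of its speed; a pose out of reach is approached as far as the arm can. A call is refused whole if a number of a shift passes 1 or a number of a turn 8.59, either way. A call with a gripper value outside its range is refused whole. OPENING is the closure, from -1 (fully open) to 1 (shut), set as the call begins (- or left out, the last holds). The fingers move at their own pace and stop on an object; FORCE is the grip in N (left out, the last holds). Time passes only in rows, so rows that do not move let the fingers close. It gives the time, the measured TCP pose, the force, the opening and the grip force at its end, in the units of the state.
- get_state(): the state, without advancing time (a new reading comes with each control period).
- grab_frame(name): name is "scene" or "top" or "wrist"; returns the picture (384x512x3 uint8, red, green, blue); there is no depth.
- calibration(name): a dict with "fx", "fy", "cx", "cy" (pixels), "extrinsics" (4x4, takes a point from world to camera coordinates). Camera axes: x right, y down, z forward; pixel columns grow to the right and rows downward; lengths in m; the calibration is good to about 2 mm. A picture is of the moment at which its call begins: read the wrist's pose just before it. calibration takes no time and is no camera call; for the wrist camera it gives the pose at the moment of the call.
- job_done(): hands the job in; it is judged then, once.
Trained networks look in the newest picture that a camera, given by its name, has taken for a name from the list of things; names that differ only in an ending like _2 or _b are one class to them, and where a whole thing is asked for, a point or a joint stands for the part that bears it (a point fixed in the world has none). Each returns a list of dicts, best first, with "conf" (0 to 1); they miss things now and then, are a little off and sometimes report something else, mostly with a low value. They report only what shows in the picture. A call takes as long as a camera call.
- find_in(camera, query): "location" ([column, row] in pixels, amid what is visible of it).
- mark_of(camera, query): "location" ([column, row] in pixels: a listed point, or the origin of a listed thing).
The state is a dict: "t": time; "q": joint angles; "qd": joint speeds; "joint_efforts": joint torques, N m; "eef_pos": TCP position; "ee_rot": TCP orientation; "force": force on the tool from outside, world axes, zero at the start; "moment": the same for the moment, N m; "width": finger opening in m; "gripper_force": force on a finger pad.
Only numpy, scipy, OpenCV 4.12 (cv2) and the standard library are available. Lean on these libraries where they do the work, as an engineer would, in place of code of your own. Each camera call takes 0.05 s, during which the arm holds its last target. There are 200 camera calls.

### The job

Make room beside the thali on the wooden serving board: with a fingertip press down the release paddle on top of the board's sliding jaw and, keeping it down, push the jaw all the way back along its bar, away from the thali, until it meets the end stop. Then let go so that the paddle springs up again. Pick nothing up, and leave the thali, the bowls and everything else where they stand.

Things in the scene. Friction and masses are not known exactly. Their poses are not given: they have to be found in the camera images.
- board: Fixed wooden serving board, 260 (x) by 450 (y) by 15 mm, yawed up to 26 degrees. Origin: centre of its underside, on the table. A steel bar (14 mm wide, top 33 mm above the table, ratchet pins on its +x side) runs along its y axis at x = 0, y = -12 to 202 mm. Thali on the -y half against a cleat; end stop block at y = 190 to 206 mm, 60 mm wide, top 45 mm above the table.
- jaw (a joint): Travel in m of the dark steel sliding jaw along the board's +y, away from the thali: 0 nearest the thali, 0.13 fully back at the end stop; starts at 0 to 0.05. The ratchet (pins 10 mm apart) lets it move towards the thali, but catches within 10 mm when pushed back unless the paddle is held at least 5 mm down; then it slides with under 2 N.
- release (a joint): How far in m the release paddle is pressed straight down: 0 up, 0.010 bottomed. Spring return: about 2.4 N to start, 6.4 N when bottomed. It frees the ratchet from 0.005 down; press it to about 0.008 or more. It travels with the jaw.
- release_top (a point): Centre of the flat top of the black release paddle on the jaw, 64 mm above the table when up, at board x = 0, y = 14 mm + jaw travel. Paddle 50 mm (board x) by 44 mm (board y), 6 mm thick, open at the sides and towards the thali; it sinks with the press. Axes parallel to the board's.
- jaw_plate (a point): Middle of the top edge of the jaw's upright push plate, on its face towards paddle and thali (facing board -y). Plate 56 mm wide, 8 mm thick, top 95 mm above the table, 31 mm above the raised paddle; this face is 24 mm to board +y of the paddle's centre. A fingertip on the paddle pushes against it. Moves with the jaw.
- jaw_face (a point): Middle of the top edge of the jaw's low face plate, on its side towards the thali: 49 mm above the table, plate 90 mm wide (board x) and 8 mm thick, 32 mm to board -y of the paddle's centre. Moves with the jaw.
- thali: Loose rectangular steel compartment thali, 200 x 170 mm, 22 mm high, lying on the board's -y half. Origin: centre of its underside. To be left alone.
- katori: Loose white ceramic bowl, 80 mm across, 38 mm high, on the board beside the bar on the +x side. Origin: centre of its underside. To be left alone.
- pickle_bowl: Loose small steel bowl, 60 mm across, 30 mm high, on the board beside the bar on the -x side. Origin: centre of its underside. To be left alone.
- ghee_pot: Loose steel ghee pot with twist cap, 76 mm across, 100 mm high, left of the board. Origin: centre of its underside. To be left alone.
- spoon_stand: Loose white plastic cup with three steel spoons, 76 mm across, about 190 mm high with the spoons, left of the board. Origin: centre of its underside. To be left alone.
- tumbler: Loose steel tumbler, 68 mm across, 95 mm high, left of the board. Origin: centre of its underside. To be left alone.
- salt_jar: Loose glass salt jar, 48 mm across, 85 mm high, right of the board. Origin: centre of its underside. To be left alone.

How it is judged:
On the way, in this order (a step that is already met when the one before it is completed fails the run):
1. the release paddle is pressed down while the jaw is still near where it started (value of joint release above 0.005 m and distance of jaw_plate from where it was at the start of the episode below 0.03 m), for 0.05 s.
2. the jaw is pushed fully back (value of joint jaw above 0.122 m), for 0.1 s.
At the end, for the whole second after the job is handed in: The jaw is at rest within 8 mm of fully back (joint above 0.122 of 0.130 m), the paddle has sprung up (less than 3 mm down), and the thali, the bowls and all other loose things are within 20 mm of where they stood (value of joint jaw above 0.122 m and value of joint release below 0.003 m and velocity of joint jaw between -0.005 and 0.005 m/s and distance of each of thali, katori, pickle_bowl, ghee_pot, spoon_stand, tumbler, salt_jar from where it was at the start of the episode below 0.02 m); the robot touches nothing.
It fails at once if the thali is lifted or shifted by more than 20 mm (distance of thali from where it was at the start of the episode above 0.02 m).
It fails at once if the katori is lifted or shifted by more than 20 mm (distance of katori from where it was at the start of the episode above 0.02 m).
It fails at once if the small steel bowl is lifted or shifted by more than 20 mm (distance of pickle_bowl from where it was at the start of the episode above 0.02 m).
It fails at once if a bystander is lifted, knocked or shifted by more than 20 mm (distance of any of ghee_pot, spoon_stand, tumbler, salt_jar from where it was at the start of the episode above 0.02 m).
It also fails if it takes over 40 s, if anything falls off the work surface, if the arm or the gripper's body presses on something with over 40 N, if the wrist force passes 120 N, or if a joint passes its speed limit or range.

## Working session

There is one attempt and no reset: what is moved stays moved. The work goes in short steps, Python scripts to look and compute and a shell command to move; the robot and the scene stay as the last step left them, time stands still between calls to the robot, and variables do not carry over. Pictures are saved under pics/ and viewed, at most 10 in all, crops included, and the job is handed in when it is done.

```bash
mkdir -p pics
cat > h.py <<'E'
import numpy as np,cv2
from station import *
def ray(cam,uv,z):
    c=calibration(cam);E=np.array(c["extrinsics"]);R,t=E[:3,:3],E[:3,3]
    d=R.T@np.array([(uv[0]-c["cx"])/c["fx"],(uv[1]-c["cy"])/c["fy"],1]);o=-R.T@t
    return o+d*(z-o[2])/d[2]
E
python3 - <<'E'
from h import *
print(get_state(),tip_reach)
ims=[]
for cam in("top","scene"):
    im=grab_frame(cam);cv2.imwrite(f"pics/{cam}0.png",im[:,:,::-1])
    for n,z in dict(release_top=.064,jaw_plate=.095,jaw_face=.049,board=0,thali=.015,katori=.015,pickle_bowl=.015,ghee_pot=0,spoon_stand=0,tumbler=0,salt_jar=0).items():
        for d in mark_of(cam,n)[:2]: print(cam,n,d["conf"],np.round(d["location"]),ray(cam,d["location"],z).round(3))
E
```

```text
{'t': 0.0, 'q': array([ 1.63009722e+00,  3.59378390e-01,  1.10674126e-02, -3.25729297e-04,
       -1.22411634e+00, -2.88062031e-01]), 'qd': array([-0.00107469, -0.00053028, -0.00017639,  0.00143188,  0.00035145,
       -0.00138518]), 'joint_efforts': array([-7.88643720e-04, -5.82728684e+01,  2.93062609e+01,  6.99710727e+00,
        6.99476586e-03, -1.60083887e-04]), 'eef_pos': array([0.15302372, 0.65695622, 0.24463629]), 'ee_rot': array([ 3.13994187e+00, -1.69806911e-04, -2.28871921e-01]), 'force': array([-0.60121033,  0.43950918, -0.33128927]), 'moment': array([-0.00736671,  0.01692185,  0.04036039]), 'gripper_force': 0.0, 'width': 0.08743687584479984} 0.019
top release_top 0.55 [275. 176.] [ 0.57  -0.095  0.064]
top jaw_plate 0.75 [268. 172.] [ 0.578 -0.07   0.095]
top jaw_face 0.89 [286. 186.] [ 0.539 -0.133  0.049]
top board 0.58 [278. 187.] [ 0.542 -0.109  0.   ]
top thali 0.96 [311. 202.] [ 0.49  -0.218  0.015]
top thali 0.45 [240. 189.] [0.533 0.021 0.015]
top katori 0.85 [276. 155.] [ 0.651 -0.102  0.015]
top katori 0.49 [274. 178.] [ 0.57  -0.096  0.015]
top pickle_bowl 0.63
[... 399 characters left out ...]
095]
scene jaw_face 0.63 [234. 191.] [ 0.547 -0.118  0.049]
scene board 0.65 [234. 200.] [ 0.539 -0.129  0.   ]
scene thali 0.74 [230. 180.] [ 0.502 -0.201  0.015]
scene thali 0.59 [234. 189.] [ 0.517 -0.157  0.015]
scene katori 0.83 [210. 217.] [ 0.647 -0.103  0.015]
scene katori 0.62 [234. 188.] [ 0.512 -0.162  0.015]
scene pickle_bowl 0.53 [266. 224.] [0.544 0.025 0.015]
scene pickle_bowl 0.22 [205. 219.] [ 0.663 -0.105  0.015]
scene ghee_pot 0.92 [417. 332.] [0.502 0.48  0.   ]
scene spoon_stand 0.8 [388. 360.] [0.602 0.473 0.   ]
scene tumbler 0.87 [420. 280.] [0.37  0.409 0.   ]
scene salt_jar 0.74 [173. 141.] [ 0.51  -0.553  0.   ]
scene salt_jar 0.4 [233. 191.] [ 0.516 -0.167  0.   ]
```

```bash
python3 -c "
import cv2,numpy as np
a=cv2.imread('pics/top0.png');b=cv2.imread('pics/scene0.png')
cv2.imwrite('pics/a.png',cv2.resize(a[120:260,190:360],None,fx=4.5,fy=4.0,interpolation=2)[:600,:800])
cv2.imwrite('pics/b.png',cv2.resize(b,None,fx=1.5,fy=1.5))"
```

```text
(no output)
```

View pics/a.png

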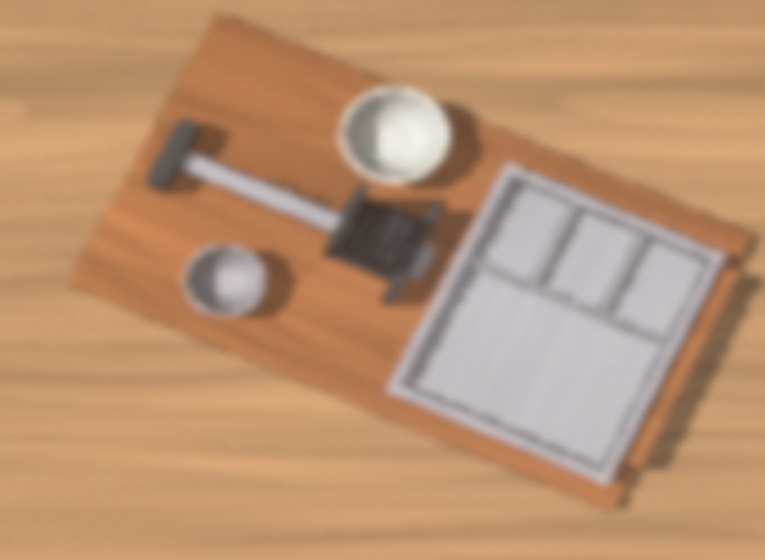

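View pics/b.png

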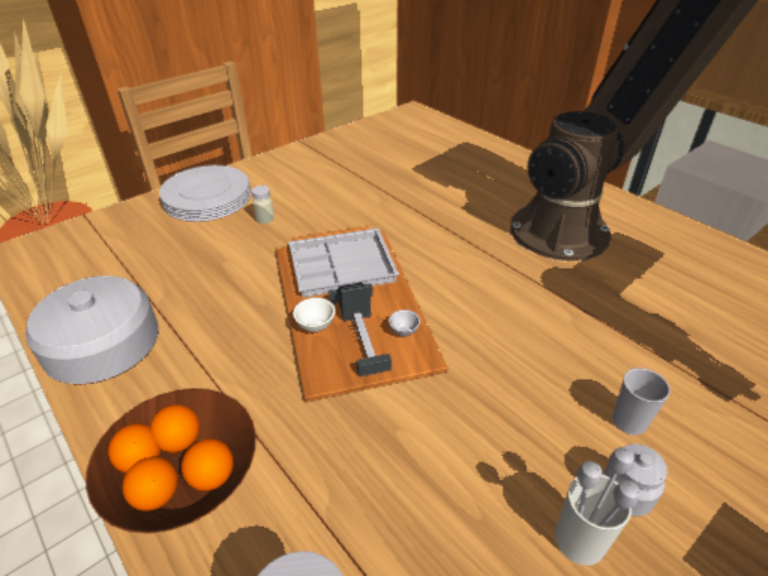

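Run:
```python
from h import *
P=[(220,13),(70,285),(755,235),(620,505)]
P=[ray("top",(x/4.5+190,y/4+120),.015)[:2] for x,y in P]
print(np.round(P,3),np.mean(P,0))
for a,b in((0,2),(1,3),(2,0),(1,0),(3,2)):
    d=P[a]-P[b]; print(np.linalg.norm(d),np.degrees(np.arctan2(d[1],d[0]))-90)
s=ray("top",(175/4.5+190,155/4+120),.045);print(s)
```

```text
[[ 0.76   0.024]
 [ 0.526  0.135]
 [ 0.569 -0.379]
 [ 0.342 -0.273]] [ 0.54942862 -0.12304566]
0.44613885894110833 -25.299543600580122
0.44770136922973014 -24.260526601210415
0.44613885894110833 -205.29954360058014
0.25858116908094464 64.52813904880574
0.25046271795005165 64.86315409858778
[0.63129098 0.0561824  0.045     ]
```

```bash
R='{"delta_pos":[0.556,-1,0],"dr":[0,0,-4.1]}'; python3 -m handwheel '[{"delta_pos":[0.556,-1,0],"dr":[0,0,-4.1]},{"delta_pos":[0.556,-1,0],"dr":[0,0,-4.1]},{"delta_pos":[0.556,-1,0],"dr":[0,0,-4.1]},{"delta_pos":[0.556,-1,0],"dr":[0,0,-4.1]},{"delta_pos":[0.556,-1,0],"dr":[0,0,-4.1]},{"delta_pos":[0.556,-1,0],"dr":[0,0,-4.1]},{"delta_pos":[0.556,-1,0],"dr":[0,0,-4.1]},{"delta_pos":[0.556,-1,0],"dr":[0,0,-4.1]}]' 1 20
```

```text
t: 2.0
eef_pos: [0.287, 0.4161, 0.2458]
ee_rot: [-3.141, 0.0, -0.804]
force: [1.3, 0.6, -0.2]
width: 0.0294
gripper_force: 0.0
```

```bash
python3 -m handwheel '[{"delta_pos":[0.556,-1,0],"dr":[0,0,-4.1]},{"delta_pos":[0.556,-1,0],"dr":[0,0,-4.1]},{"delta_pos":[0.556,-1,0],"dr":[0,0,-4.1]},{"delta_pos":[0.556,-1,0],"dr":[0,0,-4.1]},{"delta_pos":[0.556,-1,0],"dr":[0,0,-4.1]},{"delta_pos":[0.556,-1,0],"dr":[0,0,-4.1]},{"delta_pos":[0.556,-1,0],"dr":[0,0,-4.1]},{"delta_pos":[0.556,-1,0],"dr":[0,0,-4.1]},{"delta_pos":[0.556,-1,0],"dr":[0,0,-4.1]}]'
python3 -m handwheel '[{"delta_pos":[0.556,-1,0],"dr":[0,0,-4.1]},{"delta_pos":[0.556,-1,0],"dr":[0,0,-4.1]},{"delta_pos":[0.556,-1,0],"dr":[0,0,-4.1]},{"delta_pos":[0.556,-1,0],"dr":[0,0,-4.1]},{"delta_pos":[0.556,-1,0],"dr":[0,0,-4.1]},{"delta_pos":[0.556,-1,0],"dr":[0,0,-4.1]},{"delta_pos":[0.556,-1,0],"dr":[0,0,-4.1]},{"delta_pos":[0.556,-1,0],"dr":[0,0,-4.1]},{"delta_pos":[0,0,0],"dr":[0,0,0]}]'
python3 - <<'E'
from h import *
im=grab_frame("wrist");cv2.imwrite("pics/w0.png",im[:,:,::-1])
C=np.array([.549,-.123]);th=np.radians(-24.8);M=np.array([[np.cos(th),np.sin(th)],[-np.sin(th),np.cos(th)]])
for n,z in dict(release_top=.064,jaw_plate=.095,jaw_face=.049,katori=.015,pickle_bowl=.015).items():
    for d in mark_of("wrist",n)[:2]:
        p=ray("wrist",d["location"],z); print(n,d["conf"],np.round(d["location"]),p.round(3),"board",(M@(p[:2]-C)).round(3))
E
```

```text
t: 2.9
eef_pos: [0.4372, 0.1461, 0.2459]
ee_rot: [-3.141, 0.0, -1.448]
force: [-0.0, 0.7, 0.5]
width: 0.0002
gripper_force: 0.0
t: 3.8
eef_pos: [0.5714, -0.0955, 0.245]
ee_rot: [3.141, -0.001, -2.023]
force: [-1.1, -0.9, 0.2]
width: 0.0007
gripper_force: 0.0
release_top 0.61 [266. 171.] [ 0.558 -0.09   0.064] board [-0.005  0.034]
jaw_plate 0.97 [266. 201.] [ 0.569 -0.069  0.095] board [-0.004  0.058]
jaw_face 0.73 [264. 140.] [ 0.547 -0.118  0.049] board [-0.004  0.004]
katori 0.82 [201. 182.] [ 0.641 -0.1    0.015] board [0.074 0.059]
pickle_bowl 0.54 [329. 230.] [0.52  0.031 0.015] board [-0.09   0.128]
```

View pics/w0.png

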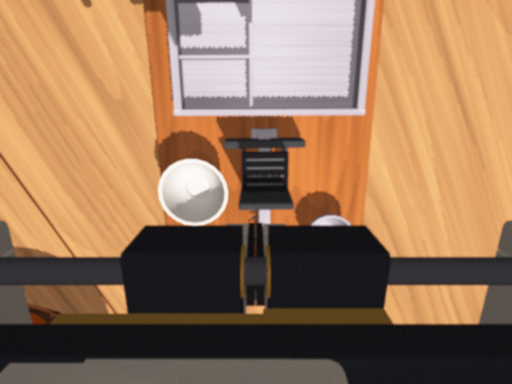

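```bash
python3 -m handwheel '[{"delta_pos":[-0.33,0.38,0],"dr":[0,0,1]},{"delta_pos":[0,0,-0.8],"dr":[0,0,0]},{"delta_pos":[0,0,-0.8],"dr":[0,0,0]},{"delta_pos":[0,0,-0.8],"dr":[0,0,0]},{"delta_pos":[0,0,-0.8],"dr":[0,0,0]},{"delta_pos":[0,0,-0.8],"dr":[0,0,0]},{"delta_pos":[0,0,-0.8],"dr":[0,0,0]},{"delta_pos":[0,0,-0.2],"dr":[0,0,0]},{"delta_pos":[0,0,0],"dr":[0,0,0]}]'
python3 - <<'E'
from h import *
im=grab_frame("wrist");cv2.imwrite("pics/w1.png",im[:,:,::-1])
for n,z in dict(jaw_plate=.095,release_top=.064,jaw_face=.049).items():
    for d in mark_of("wrist",n)[:1]:
        p=ray("wrist",d["location"],z); print(n,d["conf"],np.round(d["location"]),p.round(3))
p=get_state()["eef_pos"];print(p)
c=calibration("wrist");E=np.array(c["extrinsics"]);v=E@np.r_[p-[0,0,.019],1];print(v[0]/v[2]*c["fx"]+c["cx"],v[1]/v[2]*c["fy"]+c["cy"])
E
```

```text
t: 5.0
eef_pos: [0.5595, -0.0805, 0.0953]
ee_rot: [3.14, -0.001, -1.999]
force: [-0.3, -0.3, 0.4]
width: 0.0007
gripper_force: 0.0
release_top 0.58 [246. 217.] [ 0.563 -0.091  0.064]
jaw_face 0.63 [245. 160.] [ 0.55  -0.12   0.049]
[ 0.56101907 -0.08088239  0.09700178]
255.47607291149677 239.93374183995815
```

View pics/w1.png

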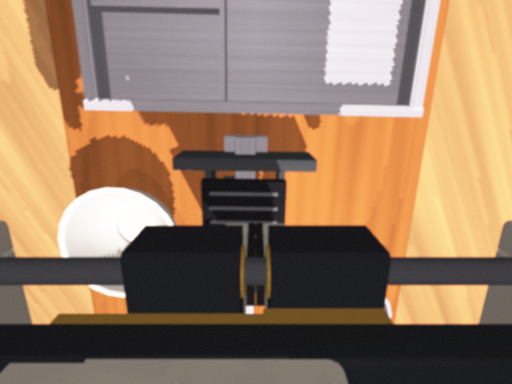

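```bash
python3 -m handwheel '[{"delta_pos":[0.13,-0.22,0],"dr":[0,0,0]},{"delta_pos":[0,0,-0.2],"dr":[0,0,0]},{"delta_pos":[0,0,-0.15],"dr":[0,0,0]},{"delta_pos":[0,0,-0.1],"dr":[0,0,0]},{"delta_pos":[0,0,-0.1],"dr":[0,0,0]},{"delta_pos":[0,0,0],"dr":[0,0,0]},{"delta_pos":[0,0,0],"dr":[0,0,0]}]'
```

```text
t: 5.9
eef_pos: [0.5641, -0.0878, 0.0792]
ee_rot: [3.141, -0.0, -2.0]
force: [-0.8, 0.0, 3.5]
width: 0.0006
gripper_force: 1.9
```

```bash
python3 -m handwheel '[{"delta_pos":[0,0,-0.1],"dr":[0,0,0]},{"delta_pos":[0,0,-0.09],"dr":[0,0,0]},{"delta_pos":[0,0,0],"dr":[0,0,0]},{"delta_pos":[0,0,0],"dr":[0,0,0]}]'
```

```text
t: 6.3
eef_pos: [0.5642, -0.0878, 0.0735]
ee_rot: [-3.141, 0.0, -2.0]
force: [-1.7, 0.3, 6.4]
width: 0.0009
gripper_force: 3.0
```

```bash
python3 -m handwheel '[{"delta_pos":[0.085,0.18,0],"dr":[0,0,0]},{"delta_pos":[0.085,0.18,0],"dr":[0,0,0]},{"delta_pos":[0.085,0.18,0],"dr":[0,0,0]},{"delta_pos":[0.085,0.18,0],"dr":[0,0,0]},{"delta_pos":[0.085,0.18,0],"dr":[0,0,0]},{"delta_pos":[0,0,0],"dr":[0,0,0]}]'
```

```text
t: 6.9
eef_pos: [0.5772, -0.0601, 0.0736]
ee_rot: [-3.141, 0.0, -2.0]
force: [-0.9, 1.6, 5.1]
width: 0.0004
gripper_force: 3.0
```

```bash
python3 -m handwheel '[{"delta_pos":[0.085,0.18,0],"dr":[0,0,0]},{"delta_pos":[0.085,0.18,0],"dr":[0,0,0]},{"delta_pos":[0.085,0.18,0],"dr":[0,0,0]},{"delta_pos":[0.085,0.18,0],"dr":[0,0,0]},{"delta_pos":[0.085,0.18,0],"dr":[0,0,0]},{"delta_pos":[0.085,0.18,0],"dr":[0,0,0]},{"delta_pos":[0.085,0.18,0],"dr":[0,0,0]},{"delta_pos":[0.085,0.18,0],"dr":[0,0,0]},{"delta_pos":[0.085,0.18,0],"dr":[0,0,0]},{"delta_pos":[0,0,0],"dr":[0,0,0]}]'
```

```text
t: 7.9
eef_pos: [0.6003, -0.0114, 0.0736]
ee_rot: [-3.141, 0.001, -2.0]
force: [-0.3, 0.9, 5.7]
width: 0.0004
gripper_force: 3.0
```

```bash
python3 -m handwheel '[{"delta_pos":[0.085,0.18,0],"dr":[0,0,0]},{"delta_pos":[0.085,0.18,0],"dr":[0,0,0]},{"delta_pos":[0.085,0.18,0],"dr":[0,0,0]},{"delta_pos":[0.085,0.18,0],"dr":[0,0,0]},{"delta_pos":[0.04,0.09,0],"dr":[0,0,0]},{"delta_pos":[0.04,0.09,0],"dr":[0,0,0]},{"delta_pos":[0,0,0],"dr":[0,0,0]}]'
```

```text
t: 8.6
eef_pos: [0.6127, 0.0149, 0.0736]
ee_rot: [-3.141, -0.0, -2.0]
force: [-1.3, -1.3, 6.3]
width: 0.0001
gripper_force: 3.0
```

```bash
python3 -m handwheel '[{"delta_pos":[0.04,0.09,0],"dr":[0,0,0]},{"delta_pos":[0.04,0.09,0],"dr":[0,0,0]},{"delta_pos":[0,0,0],"dr":[0,0,0]}]'; python3 -m handwheel '[{"delta_pos":[0.04,0.09,0],"dr":[0,0,0]},{"delta_pos":[0,0,0],"dr":[0,0,0]}]'
```

```text
t: 8.9
eef_pos: [0.6147, 0.0197, 0.0735]
ee_rot: [-3.142, -0.001, -2.0]
force: [-2.2, -1.4, 6.0]
width: 0.0
gripper_force: 3.0
t: 9.1
eef_pos: [0.6158, 0.0223, 0.0735]
ee_rot: [3.142, -0.001, -2.0]
force: [-0.5, -3.9, 6.5]
width: 0.0007
gripper_force: 3.0
```

```bash
python3 -m handwheel '[{"delta_pos":[0.04,0.09,0],"dr":[0,0,0]},{"delta_pos":[0.04,0.09,0],"dr":[0,0,0]},{"delta_pos":[0,0,0],"dr":[0,0,0]},{"delta_pos":[0,0,0],"dr":[0,0,0]}]'
```

```text
t: 9.5
eef_pos: [0.6159, 0.0229, 0.0735]
ee_rot: [3.139, -0.008, -2.002]
force: [-4.2, -23.0, 11.4]
width: 0.0006
gripper_force: 14.1
```

```bash
python3 -m handwheel '[{"delta_pos":[-0.05,-0.12,0],"dr":[0,0,0]},{"delta_pos":[0,0,0.15],"dr":[0,0,0]},{"delta_pos":[0,0,0.2],"dr":[0,0,0]},{"delta_pos":[0,0,0.3],"dr":[0,0,0]},{"delta_pos":[-0.05,-0.1,0.6],"dr":[0,0,0]},{"delta_pos":[0,0,1],"dr":[0,0,0]},{"delta_pos":[0,0,1],"dr":[0,0,0]},{"delta_pos":[0,0,1],"dr":[0,0,0]},{"delta_pos":[-0.5,-1,1],"dr":[0,0,0]},{"delta_pos":[-0.5,-1,0],"dr":[0,0,0]}]'
python3 - <<'E'
from h import *
print(get_state()["force"])
for cam in("wrist","scene"):
    im=grab_frame(cam);cv2.imwrite(f"pics/{cam}9.png",im[:,:,::-1])
    for n,z in dict(jaw_plate=.095,release_top=.064,jaw_face=.049).items():
        for d in mark_of(cam,n)[:1]: print(cam,n,d["conf"],ray(cam,d["location"],z).round(3))
a=cv2.imread('pics/wrist9.png');b=cv2.imread('pics/scene9.png')[110:290,150:330]
cv2.imwrite('pics/f.png',np.hstack([cv2.resize(a,(420,315)),cv2.resize(b,(315,315),interpolation=2)]))
E
```

```text
t: 10.5
eef_pos: [0.5875, -0.0379, 0.2349]
ee_rot: [-3.136, 0.004, -1.998]
force: [0.4, -0.5, 0.1]
width: 0.0004
gripper_force: 0.0
[ 0.40588877 -0.48269526  0.05033382]
wrist jaw_plate 0.84 [0.615 0.027 0.095]
wrist release_top 0.76 [0.602 0.008 0.064]
wrist jaw_face 0.97 [ 0.594 -0.022  0.049]
scene jaw_plate 0.69 [0.62  0.019 0.095]
scene jaw_face 0.16 [ 0.563 -0.084  0.049]
```

View pics/f.png

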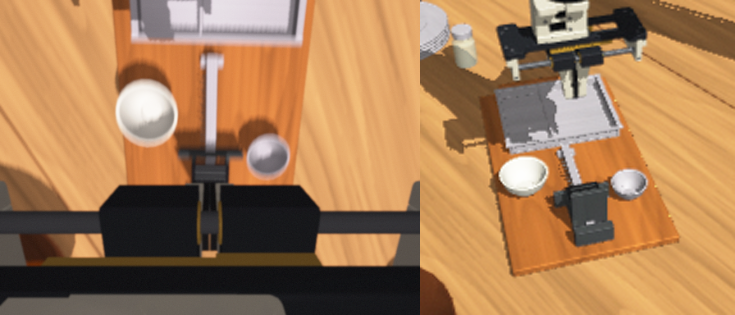

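```bash
python3 -m handwheel '[{"delta_pos":[0.4,0.9,0.3],"dr":[0,0,0]},{"delta_pos":[0.4,0.9,0],"dr":[0,0,0]},{"delta_pos":[0.4,0.9,0],"dr":[0,0,0]},{"delta_pos":[0.4,0.9,0],"dr":[0,0,0]},{"delta_pos":[0.4,0.9,0],"dr":[0,0,0]},{"delta_pos":[0.4,0.9,0],"dr":[0,0,0]},{"delta_pos":[0,0,0],"dr":[0,0,0]},{"delta_pos":[0,0,0],"dr":[0,0,0]}]'
python3 - <<'E'
from h import *
im=grab_frame("wrist")
for n,z in dict(jaw_plate=.095,release_top=.064,jaw_face=.049).items():
    for d in mark_of("wrist",n)[:1]:
        p=ray("wrist",d["location"],z); print(n,d["conf"],np.round(d["location"]),p.round(3),((p[0]-.549)*.42+(p[1]+.123)*.907).round(4))
cv2.imwrite("pics/g.png",cv2.resize(im[70:250,160:360,::-1],None,fx=3,fy=3,interpolation=2))
E
```

```text
t: 11.7
eef_pos: [0.6573, 0.1249, 0.2386]
ee_rot: [3.14, -0.001, -1.998]
force: [-0.6, -0.6, -0.3]
width: 0.0004
gripper_force: 0.0
jaw_plate 0.87 [249.  71.] [0.621 0.03  0.095] 0.1692
release_top 0.68 [253.  45.] [0.607 0.008 0.064] 0.1432
jaw_face 0.91 [251.  15.] [ 0.597 -0.019  0.049] 0.1149
```

View pics/g.png

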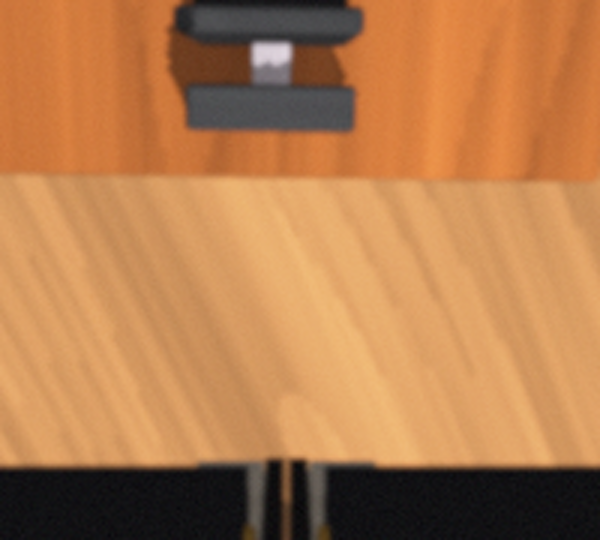

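```bash
python3 -c "
from station import *
print(job_done())"
```

```text
the job is handed in; nothing more can be done
None
```

I pressed the paddle, pushed the jaw back to its end stop (last camera readings put its travel at 0.129–0.133 m), then let go, lifted clear and handed the job in; the pictures show nothing else moved, but I saw no verdict and did not measure the paddle springing up.

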